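# Transfer a row of sample jars to the other tray in reverse order

## Task

The samples have been measured from left to right and must now be measured again from last to first. Move the four jars from the full tray to the empty tray in reverse order, so that the jar now at the left end of its row stands at the right end of the new row and so on, one jar in each compartment. Keep them upright all the way and leave each standing free on the floor of its compartment.

Things in the scene. Friction and masses are not known exactly. Their poses are not given: they have to be found in the camera images.
- tall_jar_center (a point): Centre, half-way up, of the tallest jar: brown body, white screw cap; 50 mm in diameter, 85 mm high (lowest 66 mm are body of full diameter, the rest is a cap 45 mm wide); rigid, z up when it stands; its underside is 42.5 mm below this point. Loose. It starts standing in its insert in the full tray, its underside 8 mm above the worktop.
- wide_jar_center (a point): Centre, half-way up, of the widest jar: white body, red screw cap; 52 mm in diameter, 80 mm high (lowest 62 mm are body of full diameter, the rest is a cap 47 mm wide); rigid, z up when it stands; its underside is 40 mm below this point. Loose. It starts standing in its insert in the full tray, its underside 8 mm above the worktop.
- short_jar_center (a point): Centre, half-way up, of the shorter, slimmer jar: white body, blue screw cap; 46 mm in diameter, 70 mm high (lowest 54 mm are body of full diameter, the rest is a cap 42 mm wide); rigid, z up when it stands; its underside is 35 mm below this point. Loose. It starts standing in its insert in the full tray, its underside 8 mm above the worktop.
- vial_center (a point): Centre, half-way up, of the small slim bottle: brown body, black screw cap; 26 mm in diameter, 62 mm high (lowest 48 mm are body of full diameter, the rest is a cap 24 mm wide); rigid, z up when it stands; its underside is 31 mm below this point. Loose. It starts standing in its insert in the full tray, its underside 8 mm above the worktop.
- tall_jar_insert: Grey plastic insert, 64 x 64 x 10 mm, in which the tallest jar stands at the start: a round pocket 54 mm wide and 6 mm deep (4 mm of floor). Fixed in a compartment of the full tray and stays there, so it shows where in the row that jar stood. Origin at the centre of its underside, 4 mm above the worktop; z up.
- wide_jar_insert: Grey plastic insert, 64 x 64 x 10 mm, in which the widest jar stands at the start: a round pocket 56 mm wide and 6 mm deep (4 mm of floor). Fixed in a compartment of the full tray and stays there, so it shows where in the row that jar stood. Origin at the centre of its underside, 4 mm above the worktop; z up.
- short_jar_insert: Grey plastic insert, 64 x 64 x 10 mm, in which the shorter, slimmer jar stands at the start: a round pocket 50 mm wide and 6 mm deep (4 mm of floor). Fixed in a compartment of the full tray and stays there, so it shows where in the row that jar stood. Origin at the centre of its underside, 4 mm above the worktop; z up.
- vial_insert: Grey plastic insert, 64 x 64 x 10 mm, in which the small slim bottle stands at the start: a round pocket 30 mm wide and 6 mm deep (4 mm of floor). Fixed in a compartment of the full tray and stays there, so it shows where in the row that jar stood. Origin at the centre of its underside, 4 mm above the worktop; z up.
- full_tray: Fixed dark steel tray, 82 (x) by 283 mm (y): four open compartments in a row, centres at y = +105, +35, -35, -105 mm, each 76 (x) by 67 mm (y) inside; floor 4 mm thick, partitions 3 mm thick, 14 mm high. Origin: centre of underside, on the worktop; x points away from the robot, y to its left (within 0.45 rad). Holds the inserts and jars at the start.
- empty_tray: Fixed dark steel tray, 82 (x) by 283 mm (y): four open compartments in a row, centres at y = +105, +35, -35, -105 mm, each 76 (x) by 67 mm (y) inside; floor 4 mm thick, partitions 3 mm thick, 14 mm high. Origin: centre of underside, on the worktop; x points away from the robot, y to its left (within 0.45 rad). Empty at the start; the jars go on its floor.
There are look-alikes about, which are no part of the job. What is shaped like the part that bears tall_jar_center but yellow is not meant.

How it is judged:
At the end, for the whole second after the job is handed in: Each jar stands upright (within 0.1 rad), at rest, in the mirror-image compartment of the tray that was empty (first from left to first from right, and so on): within 23 mm along and 27 mm across the row of its centre, underside within 4 mm of the floor (((y of tall_jar_insert in the frame of full_tray between 0.095 and 0.115 m and y of tall_jar_center in the frame of empty_tray between -0.128 and -0.082 m) or (y of tall_jar_insert in the frame of full_tray between 0.025 and 0.045 m and y of tall_jar_center in the frame of empty_tray between -0.058 and -0.012 m) or (y of tall_jar_insert in the frame of full_tray between -0.045 and -0.025 m and y of tall_jar_center in the frame of empty_tray between 0.012 and 0.058 m) or (y of tall_jar_insert in the frame of full_tray between -0.115 and -0.095 m and y of tall_jar_center in the frame of empty_tray between 0.082 and 0.128 m)) and x of tall_jar_center in the frame of empty_tray between -0.027 and 0.027 m and z of tall_jar_center in the frame of empty_tray between 0.0425 and 0.0505 m and angle between each of tall_jar_center, wide_jar_center, short_jar_center, vial_center's own z axis and vertical below 0.1 rad and linear speed of each of tall_jar, wide_jar, short_jar, vial below 0.02 m/s and ((y of wide_jar_insert in the frame of full_tray between 0.095 and 0.115 m and y of wide_jar_center in the frame of empty_tray between -0.128 and -0.082 m) or (y of wide_jar_insert in the frame of full_tray between 0.025 and 0.045 m and y of wide_jar_center in the frame of empty_tray between -0.058 and -0.012 m) or (y of wide_jar_insert in the frame of full_tray between -0.045 and -0.025 m and y of wide_jar_center in the frame of empty_tray between 0.012 and 0.058 m) or (y of wide_jar_insert in the frame of full_tray between -0.115 and -0.095 m and y of wide_jar_center in the frame of empty_tray between 0.082 and 0.128 m)) and x of wide_jar_center in the frame of empty_tray between -0.027 and 0.027 m and z of wide_jar_center in the frame of empty_tray between 0.04 and 0.048 m and ((y of short_jar_insert in the frame of full_tray between 0.095 and 0.115 m and y of short_jar_center in the frame of empty_tray between -0.128 and -0.082 m) or (y of short_jar_insert in the frame of full_tray between 0.025 and 0.045 m and y of short_jar_center in the frame of empty_tray between -0.058 and -0.012 m) or (y of short_jar_insert in the frame of full_tray between -0.045 and -0.025 m and y of short_jar_center in the frame of empty_tray between 0.012 and 0.058 m) or (y of short_jar_insert in the frame of full_tray between -0.115 and -0.095 m and y of short_jar_center in the frame of empty_tray between 0.082 and 0.128 m)) and x of short_jar_center in the frame of empty_tray between -0.027 and 0.027 m and z of short_jar_center in the frame of empty_tray between 0.035 and 0.043 m and ((y of vial_insert in the frame of full_tray between 0.095 and 0.115 m and y of vial_center in the frame of empty_tray between -0.128 and -0.082 m) or (y of vial_insert in the frame of full_tray between 0.025 and 0.045 m and y of vial_center in the frame of empty_tray between -0.058 and -0.012 m) or (y of vial_insert in the frame of full_tray between -0.045 and -0.025 m and y of vial_center in the frame of empty_tray between 0.012 and 0.058 m) or (y of vial_insert in the frame of full_tray between -0.115 and -0.095 m and y of vial_center in the frame of empty_tray between 0.082 and 0.128 m)) and x of vial_center in the frame of empty_tray between -0.027 and 0.027 m and z of vial_center in the frame of empty_tray between 0.031 and 0.039 m); the robot touches nothing.
It fails at once if a jar is tipped by more than 0.6 rad (angle between any of tall_jar_center, wide_jar_center, short_jar_center, vial_center's own z axis and vertical above 0.6 rad).
It also fails if it takes over 106 s, if anything falls off the work surface, if the arm or the gripper's body presses on something with over 40 N, if the wrist force passes 120 N, or if a joint passes its speed limit or range.

## Robot

A 7-joint arm with a two-finger parallel gripper is mounted at the origin on a cart in front of the work surface, level with it; the furniture and walls round the work are solid. World frame = base frame: x ahead of the robot, y to its left, z up, the work surface at z = 0. Lengths are in m, angles in rad, forces in N, time in s.
With the tool pointing down it reaches from about 0.425 to 0.875 m from the base axis. Payload 4.7 kg.
Tool frame: the origin (TCP) lies on the mounting face of the last link; the fingertips stand 182 mm ahead of it and the grasp point (between the pads) lies 164 mm ahead of it (env.tips_ahead is the z of the fingertips in the tool frame, in m); z points along the fingers, y is the line along which they close (so a half turn about z gives the same grasp; the last joint's range is limited). The gripper opens to 87 mm and grips with 3 to 60 N. Pads are 19 mm wide; open, the fingers measure 117 mm over their backs; the gripper's body (75 mm by 190 mm) begins 51 mm behind the grasp point.
Start: joints at [-1.178, 0.321, -0.07, 1.45, 0.023, 1.371, -0.057], TCP at [0.24, 0.604, 0.405] pointing down, gripper open.
Joint ranges: [-2.86, 2.86], [-0.3, 2.09], [-1.38, 1.24], [0.06, 2.45], [-1.56, 4.7], [0.09, 2.05], [-2.69, 2.69]. Speed limits (rad/s): [2.57, 2.57, 3.14, 3.14, 3.14, 3.14, 3.14].

## Interface

Orientations are given as a rotation vector (axis times angle).
In Python, from cell import env gives the robot as it stands. The module is installed in compiled form; this text tells all that it offers.
- The arm moves only by the shell command python3 -m creep 'ROWS' [OPENING] [FORCE]. ROWS is JSON, a list of rows, each an object with "translation": the shift along the tool's x, y, z in mm, a list of three; "roll": the turn about the tool's z in degrees. In form: [{"translation": [x, y, z], "roll": roll}, ...]. A call has 1 to 10 rows; each row is the pose to reach, as a shift and turn from the pose commanded when the call began, along the tool's axes at that moment; what a row does not reach only later rows make up. A row lasts 1/8 s, in which the tool goes at most 62.5 mm and 10.7 degrees, less where a joint would pass 70% of its speed; a pose out of reach is approached as far as the arm can. A call with a gripper value outside its range is refused whole. OPENING is the finger opening in mm, from 0 to 87, set as the call begins (- or left out, the last holds). The fingers move at their own pace and stop on an object; FORCE is the grip in N (left out, the last holds). Time passes only in rows, so rows that repeat a pose let the fingers close. It gives the time, the measured TCP pose, the force, the opening and the grip force at its end, in the units of the state.
- env.get_obs(): the state, without advancing time (a new reading comes with each control period).
- env.snapshot(name): name is "scene" or "top" or "wrist"; returns the picture (420x560x3 uint8, blue, green, red); there is no depth.
- env.get_calibration(name): a dict with "K" (3x3 intrinsics, pixels), "R" (3x3) and "t" (3): a world point X has camera coordinates R X + t; the wrist camera has in their place "tool_from_camera" (4x4, takes a point from camera to tool coordinates, whose origin is the TCP and whose axes are the flange's). Camera axes: x right, y down, z forward; pixel columns grow to the right and rows downward; lengths in m; the calibration is good to about 2 mm. A picture is of the moment at which its call begins: read the wrist's pose just before it. get_calibration takes no time and is no camera call.
- env.close_job(): hands the job in; it is judged then, once.
The state is a dict: "t": time; "joint_pos": joint angles; "qd": joint speeds; "joint_efforts": joint torques, N m; "tcp_pos": TCP position; "eef_rot": TCP orientation; "force": force on the tool from outside, world axes, zero at the start; "ft_torque": the same for the moment, N m; "gripper_width": opening from 0.0 (shut) to 1.0 (fully open); "finger_force": force on a finger pad.
Only numpy, scipy, OpenCV 4.12 (cv2) and the standard library are available. Lean on these libraries where they do the work, as an engineer would, in place of code of your own. Each camera call takes 0.05 s, during which the arm holds its last target. There are 200 camera calls.

## Working session

There is one attempt and no reset: what is moved stays moved. The work goes in short steps, Python scripts to look and compute and a shell command to move; the robot and the scene stay as the last step left them, time stands still between calls to the robot, and variables do not carry over. Pictures are saved under pics/ and viewed, at most 14 in all, crops included, and the job is handed in when it is done.

```bash
mkdir -p pics
python3 - <<'E'
from cell import env
import cv2,numpy as np
np.set_printoptions(precision=4,suppress=True)
for n in("top","scene"):
    cv2.imwrite(f"pics/{n}0.png",env.snapshot(n)); c=env.get_calibration(n); print(n,c)
print(env.get_calibration("wrist")); print(env.get_obs())
E
```

```text
top {'K': array([[405.6175,   0.    , 276.2888],
       [  0.    , 405.6175, 206.3704],
       [  0.    ,   0.    ,   1.    ]]), 'R': array([[-0.0228, -0.9996,  0.0193],
       [-0.9948,  0.0207, -0.0992],
       [ 0.0988, -0.0214, -0.9949]]), 't': array([0.0717, 0.463 , 1.0207])}
scene {'K': array([[492.368 ,   0.    , 278.7459],
       [  0.    , 492.368 , 214.9775],
       [  0.    ,   0.    ,   1.    ]]), 'R': array([[ 0.7509, -0.6603,  0.0158],
       [-0.458 , -0.5378, -0.7078],
       [ 0.4758,  0.5242, -0.7062]]), 't': array([-0.2938,  0.3197,  1.0148])}
{'K': array([[367.3468,   0.    , 276.5696],
       [  0.    , 367.3468, 210.4211],
       [  0.    ,   0.    ,   1.    ]]), 'tool_from_camera': array([[ 0.    , -0.9699, -0.2436,  0.0679],
       [ 1.    ,  0.0003, -0.001 , -0.0003],
       [ 0.001 , -0.2436,  0.9699,  0.0199],
       [ 0.    ,  0.    ,  0.    ,  1.    ]])}
{'t': 0.1, 'joint_pos': array([-1.1779,  0.3218, -0.0701,  1.4515,  0.0226,  1.3708, -0.0569]), 'qd': array([-0.    , -0.0031, -0.0007, -0.0027,  0.0002, -0.    ,  0.001 ]), 'joint_efforts': array([ -0.0004, -49.2576,  -0.4057, -31.3398,  -0.064 ,   0.0395,
         0.0001]), 'tcp_pos': array([0.2403, 0.6037, 0.4038]), 'eef_rot': array([-0.5914, -3.0852,  0.0026]), 'force': array([ 0.1722, -0.4502,  0.4747]), 'ft_torque': array([ 0.0122,  0.0009, -0.0186]), 'finger_force': 0.0, 'gripper_width': 0.9990542896091167}
```

View pics/top0.png

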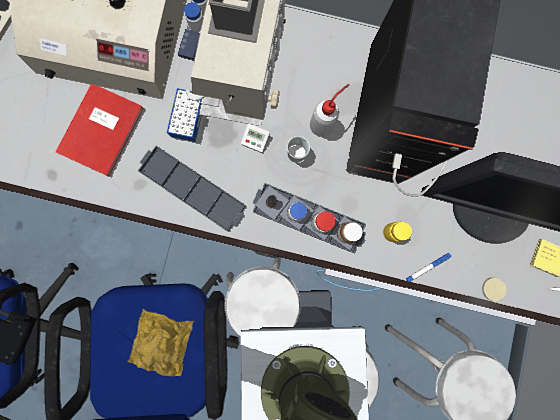

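View pics/scene0.png

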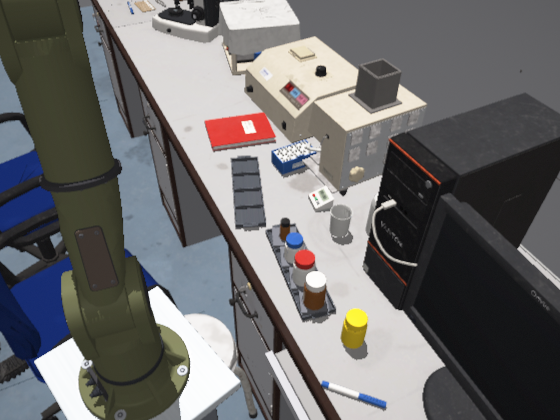

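The top view shows the full tray left to right: vial (272,202), short blue (298,211), wide red (325,221), tall white (350,232). The empty tray runs from about (150,155) to (240,220). The yellow look-alike is at (398,231), and the arm is out of frame.

```bash
cat > h.py <<'E'
from cell import env
import cv2,numpy as np
from scipy.spatial.transform import Rotation as Ro
np.set_printoptions(precision=4,suppress=True)
def ray(name,px,z):
    c=env.get_calibration(name); R,t=c["R"],c["t"]
    o=-R.T@t; d=R.T@np.linalg.inv(c["K"])@np.array([px[0],px[1],1.])
    return o+d*(z-o[2])/d[2]
def go(x,y,gz,yaw):
    """shift (mm, tool axes) and roll to bring grasp point to x,y,gz with tool y along yaw"""
    o=env.get_obs(); T=Ro.from_rotvec(o["eef_rot"])
    print("t %.2f"%o["t"],"shift",np.round(T.inv().apply(np.array([x,y,gz+.164])-o["tcp_pos"])*1e3,1),end=" ")
    a=T.as_matrix()[:,1]; d=(np.arctan2(a[1],a[0])-yaw+np.pi/2)%np.pi-np.pi/2
    print("roll %.1f"%np.degrees(d),"tilt %.3f"%np.arccos(-T.as_matrix()[2,2]))
E
cat > m.py <<'E'
from h import *
im=cv2.imread("pics/top0.png"); hsv=cv2.cvtColor(im,cv2.COLOR_BGR2HSV)
H,S,V=cv2.split(hsv)
win=np.zeros_like(V); win[140:260,130:375]=1
def blob(m,roi):
    w=np.zeros_like(V); w[roi[1]:roi[3],roi[0]:roi[2]]=1
    m=cv2.morphologyEx((m&(w>0)).astype(np.uint8),cv2.MORPH_OPEN,np.ones((3,3)))
    c=max(cv2.findContours(m,0,2)[0],key=cv2.contourArea); return c
caps={"short":((H>100)&(H<130)&(S>120),(280,195,315,228),.078),
 "wide":(((H<8)|(H>172))&(S>130),(308,205,342,240),.088),
 "tall":((V>215)&(S<40),(335,217,368,247),.093),
 "vial":(V<45,(260,190,285,214),.070)}
for k,(m,r,z) in caps.items():
    c=blob(m,r);(u,v),rad=cv2.minEnclosingCircle(c); M=cv2.moments(c);u,v=M["m10"]/M["m00"],M["m01"]/M["m00"]
    p=ray("top",(u,v),z); q=ray("top",(u+rad,v),z); print(k,round(u,1),round(v,1),p,"diam",2*np.linalg.norm(p-q))
dark=(V<125)&(S<110)
for k,r in(("empty",(130,140,249,235)),("full",(249,178,375,258))):
    c=blob(dark,r); b=cv2.boxPoints(cv2.minAreaRect(cv2.convexHull(c)))
    P=np.array([ray("top",p,.012)[:2] for p in cv2.convexHull(c)[:,0]]).astype(np.float32)
    rc=cv2.minAreaRect(P); print(k,cv2.contourArea(c),rc); cv2.drawContours(im,[c],-1,(0,255,0),1)
cv2.imwrite("pics/seg.png",cv2.resize(im[130:270,120:390],None,fx=2.9,fy=2.9))
E
python3 m.py
```

```text
short 298.0 210.1 [0.4487 0.01   0.078 ] diam 0.04020573604452021
wide 325.1 220.8 [ 0.4207 -0.0536  0.088 ] diam 0.04753814414358582
tall 352.6 231.5 [ 0.3933 -0.118   0.093 ] diam 0.04465303601570878Traceback (most recent call last):
  File "m.py", line 14, in <module>
    c=blob(m,r);(u,v),rad=cv2.minEnclosingCircle(c); M=cv2.moments(c);u,v=M["m10"]/M["m00"],M["m01"]/M["m00"]
  File "m.py", line 8, in blob
    c=max(cv2.findContours(m,0,2)[0],key=cv2.contourArea); return c
ValueError: max() iterable argument is empty
```

Cap spacing comes out at 69.5 and 70 mm, as it should be. Only the vial threshold needs loosening.

```bash
sed -i 's/V<45,(260,190,285,214)/V<70,(262,193,280,211)/' m.py; python3 m.py
```

```text
short 298.0 210.1 [0.4487 0.01   0.078 ] diam 0.04020573604452021
wide 325.1 220.8 [ 0.4207 -0.0536  0.088 ] diam 0.04753814414358582
tall 352.6 231.5 [ 0.3933 -0.118   0.093 ] diam 0.04465303601570878
vial 271.6 200.0 [0.4758 0.0738 0.07  ] diam 0.024572532545184857
empty 3344.0 ((0.517816424369812, 0.2792998254299164), (0.3049013614654541, 0.08253741264343262), 55.0421142578125)
full 329.5 ((0.3463701009750366, 0.07420521974563599), (0.12831071019172668, 0.02557452581822872), 75.05714416503906)
```

View pics/seg.png

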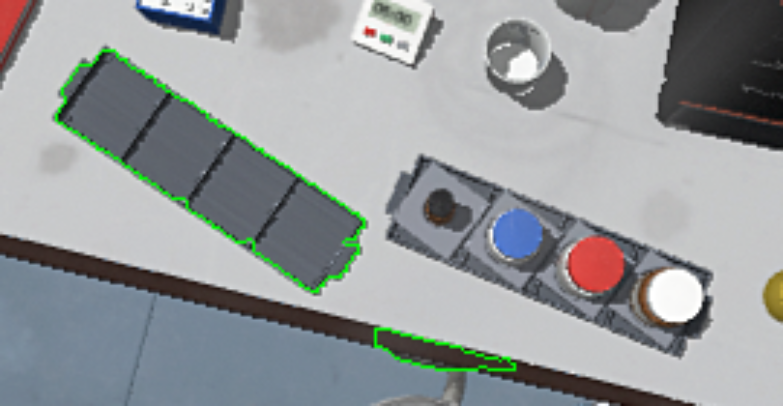

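```bash
cat >> h.py <<'E'
YF=-.406
J={"vial":np.array([.4758,.0738]),"short":np.array([.4485,.0100]),"wide":np.array([.4208,-.0537]),"tall":np.array([.3933,-.1175])}
px=lambda u,v:(120+u/2.9,130+v/2.9)
C=np.array([ray("top",px(*p),.014)[:2] for p in((107,50),(58,118),(318,293),(365,220))])
C0=C.mean(0); ey=(C[0]+C[1]-C[2]-C[3]); L=np.linalg.norm(ey)/2; ey/=2*L; YE=np.arctan2(-ey[0],ey[1])
E={n:C0+ey*s for n,s in(("tall",.105),("wide",.035),("short",-.035),("vial",-.105))}
E
python3 - <<'E'
from h import *
print(C,C0,L,YE,E); print([ray("top",px(*p),.014)[:2] for p in((145,128.5),(211,169.5),(274,211.5))])
go(*J["tall"],.17,YF)
E
```

```text
[[0.6272 0.3701]
 [0.5658 0.4134]
 [0.4041 0.1828]
 [0.4682 0.1402]] [0.5163 0.2766] 0.28059921847097263 -0.6081409911796924 {'tall': array([0.5763, 0.3628]), 'wide': array([0.5363, 0.3053]), 'short': array([0.4963, 0.2479]), 'vial': array([0.4563, 0.1904])}
[array([0.5548, 0.3358]), array([0.5165, 0.277 ]), array([0.4776, 0.2211])]
t 0.10 shift [-408.8 -613.4   70.8] roll -88.4 tilt 0.002
```

Run:
```python
from h import *
go(.48,.25,.19,.4)
```

```text
t 0.10 shift [-353.5 -240.    50.2] roll 45.4 tilt 0.002
```

```bash
python3 -m creep '[{"translation":[-45,-30,0],"roll":6},{"translation":[-90,-60,10],"roll":12},{"translation":[-135,-90,20],"roll":18},{"translation":[-180,-122,30],"roll":24},{"translation":[-225,-152,35],"roll":30},{"translation":[-270,-182,40],"roll":36},{"translation":[-315,-212,45],"roll":42},{"translation":[-354,-240,50],"roll":45.4},{"translation":[-354,-240,50],"roll":45.4},{"translation":[-354,-240,50],"roll":45.4}]' 87 20
python3 - <<'E'
from h import *
go(*J["tall"],.17,YF); print(env.get_obs()["joint_pos"])
E
```

```text
t: 1.35
tcp_pos: [0.4801, 0.2505, 0.3545]
eef_rot: [-1.735, -2.618, 0.0]
force: [-0.4, 0.0, 0.4]
gripper_width: 1.003
finger_force: 0.0
t 1.35 shift [-305.1 -223.4   20.4] roll 46.2 tilt 0.001
[-0.7753  0.1208  0.2654  1.7988 -0.0344  1.227  -0.0999]
```

```bash
python3 -m creep '[{"translation":[-40,-30,0],"roll":6},{"translation":[-80,-60,5],"roll":12},{"translation":[-120,-90,10],"roll":18},{"translation":[-160,-120,15],"roll":24},{"translation":[-200,-148,20],"roll":30},{"translation":[-240,-176,20],"roll":36},{"translation":[-275,-202,20],"roll":42},{"translation":[-305,-223,20],"roll":46.2},{"translation":[-305,-223,20],"roll":46.2},{"translation":[-305,-223,20],"roll":46.2}]'
python3 - <<'E'
from h import *
go(*J["tall"],.17,YF); go(*J["tall"],.05,YF);print(env.get_obs()["joint_pos"])
cv2.imwrite("pics/w1.png",env.snapshot("wrist"))
E
```

```text
t: 2.6
tcp_pos: [0.3942, -0.1161, 0.3349]
eef_rot: [-2.621, -1.731, -0.001]
force: [-0.4, 1.5, -1.0]
gripper_width: 1.001
finger_force: 0.0
t 2.60 shift [-1.7 -0.2  0.9] roll 0.1 tilt 0.001
t 2.60 shift [ -1.7  -0.3 120.9] roll 0.1 tilt 0.001
[-0.4261 -0.2045  0.5884  2.1129  0.1205  1.2016 -0.2945]
```

View pics/w1.png

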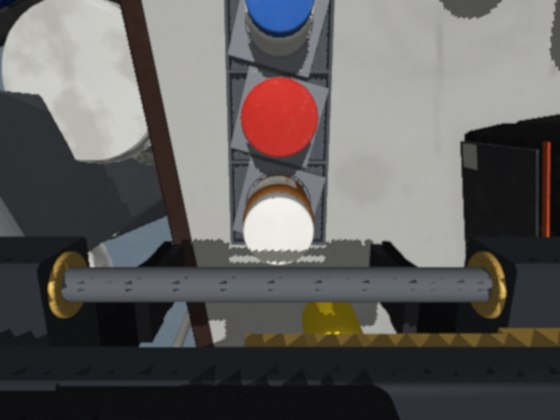

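The wrist view shows the row lined up under the gripper, with the white cap around (279,228), the red cap at (280,117) and the yellow look-alike behind. I'll check these against the top camera.

```bash
cat >> h.py <<'E'
def wray(px,z):
    c=env.get_calibration("wrist"); o=env.get_obs(); T=np.eye(4); T[:3,:3]=Ro.from_rotvec(o["eef_rot"]).as_matrix(); T[:3,3]=o["tcp_pos"]
    M=T@c["tool_from_camera"]; d=M[:3,:3]@np.linalg.inv(c["K"])@np.array([px[0],px[1],1.]); p=M[:3,3]
    return p+d*(z-p[2])/d[2]
E
python3 - <<'E'
from h import *
print(wray((279,228),.093),J["tall"],wray((280,117),.088),J["wide"])
E
```

```text
[ 0.3935 -0.1173  0.093 ] [ 0.3933 -0.1175] [ 0.4206 -0.055   0.088 ] [ 0.4208 -0.0537]
```

```bash
python3 -m creep '[{"translation":[-1.7,0,20],"roll":0},{"translation":[-1.7,0,45],"roll":0},{"translation":[-1.7,0,70],"roll":0},{"translation":[-1.7,0,90],"roll":0},{"translation":[-1.7,0,105],"roll":0},{"translation":[-1.7,0,115],"roll":0},{"translation":[-1.7,0,121],"roll":0},{"translation":[-1.7,0,121],"roll":0},{"translation":[-1.7,0,121],"roll":0}]'; python3 -m creep '[{"translation":[0,0,0],"roll":0},{"translation":[0,0,0],"roll":0},{"translation":[0,0,0],"roll":0},{"translation":[0,0,0],"roll":0},{"translation":[0,0,0],"roll":0},{"translation":[0,0,0],"roll":0},{"translation":[0,0,0],"roll":0},{"translation":[0,0,0],"roll":0}]' 30 20
```

```text
t: 3.78
tcp_pos: [0.3935, -0.1192, 0.2142]
eef_rot: [2.624, 1.727, 0.001]
force: [-0.0, -0.1, 0.3]
gripper_width: 1.006
finger_force: 0.0
t: 4.78
tcp_pos: [0.3932, -0.1193, 0.2138]
eef_rot: [2.624, 1.727, 0.0]
force: [0.7, -0.9, -0.3]
gripper_width: 0.561
finger_force: 20.0
```

```bash
python3 -m creep '[{"translation":[0,0,-10],"roll":0},{"translation":[0,0,-30],"roll":0},{"translation":[0,0,-60],"roll":0},{"translation":[0,0,-90],"roll":0},{"translation":[0,0,-110],"roll":0},{"translation":[0,0,-120],"roll":0},{"translation":[0,0,-120],"roll":0}]'
python3 - <<'E'
from h import *
go(*E["tall"],.17,YE)
E
```

```text
t: 5.65
tcp_pos: [0.3931, -0.1193, 0.3341]
eef_rot: [2.624, 1.727, 0.001]
force: [0.7, 0.4, -1.8]
gripper_width: 0.563
finger_force: 20.0
t 5.65 shift [515.2 -22.5   0.4] roll 11.5 tilt 0.001
```

```bash
python3 -m creep '[{"translation":[25,-1,0],"roll":1},{"translation":[75,-3,0],"roll":2},{"translation":[130,-6,0],"roll":3},{"translation":[185,-8,0],"roll":4},{"translation":[240,-11,0],"roll":5},{"translation":[295,-13,0],"roll":7},{"translation":[350,-16,0],"roll":8},{"translation":[405,-18,0],"roll":9},{"translation":[450,-20,0],"roll":10},{"translation":[485,-22,0],"roll":11}]';python3 - <<'E'
from h import *
go(*E["tall"],.17,YE)
E
```

```text
t: 6.9
tcp_pos: [0.5646, 0.337, 0.3313]
eef_rot: [2.777, 1.469, -0.005]
force: [0.8, 0.0, -1.7]
gripper_width: 0.562
finger_force: 20.0
t 6.90 shift [27.9 -4.8 -2.8] roll 0.6 tilt 0.003
```

```bash
python3 -m creep '[{"translation":[15,-3,0],"roll":0.3},{"translation":[28,-5,0],"roll":0.6},{"translation":[28,-5,0],"roll":0.6},{"translation":[28,-5,0],"roll":0.6},{"translation":[28,-5,0],"roll":0.6}]';python3 - <<'E'
from h import *
go(*E["tall"],.047,YE)
cv2.imwrite("pics/w2.png",env.snapshot("wrist"))
E
```

```text
t: 7.52
tcp_pos: [0.5766, 0.3597, 0.3342]
eef_rot: [2.786, 1.451, 0.0]
force: [-0.0, -0.6, -2.0]
gripper_width: 0.561
finger_force: 20.0
t 7.53 shift [  2.4  -2.  123.2] roll -0.1 tilt 0.000
```

View pics/w2.png

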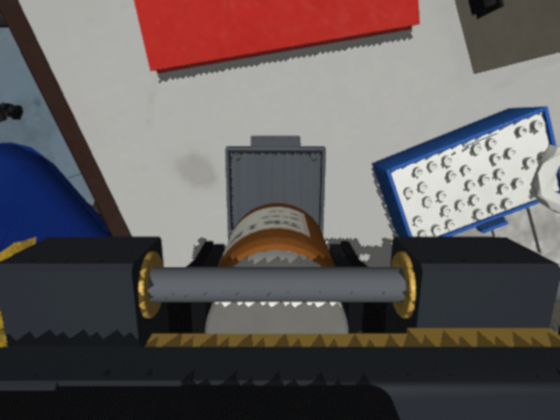

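The wrist view shows the tall jar upright in the grip. The end compartment lies under it, its far rim running from (227,148) to (325,148), so I'll check the tray end against that.

Run:
```python
from h import *
a,b=wray((227,148),.014)[:2],wray((325,148),.014)[:2]
print(a,b,np.linalg.norm(a-b),(a+b)/2,"expect",C0+ey*.1415,"centre",(a+b)/2-ey*.1415,"yaw",np.arctan2(*(b-a)[::-1]))
```

```text
[0.5665 0.418 ] [0.6314 0.3726] 0.07924523824954192 [0.5989 0.3953] expect [0.5972 0.3927] centre [0.5181 0.2791] yaw -0.6102751452763119
```

```bash
sed -i 's/^E={n:C0/C0=np.array([.5172,.278]); E={n:C0/' h.py
python3 - <<'E'
from h import *
go(*E["tall"],.047,YE)
E
```

```text
t 7.58 shift [  3.9  -1.9 123.2] roll -0.1 tilt 0.000
```

```bash
python3 -m creep '[{"translation":[4,-2,15],"roll":0},{"translation":[4,-2,40],"roll":0},{"translation":[4,-2,65],"roll":0},{"translation":[4,-2,85],"roll":0},{"translation":[4,-2,100],"roll":0},{"translation":[4,-2,110],"roll":0},{"translation":[4,-2,117],"roll":0},{"translation":[4,-2,121],"roll":0},{"translation":[4,-2,123],"roll":0},{"translation":[4,-2,123],"roll":0}]'
python3 - <<'E'
from h import *
go(*E["tall"],.047,YE)
E
```

```text
t: 8.82
tcp_pos: [0.5772, 0.3653, 0.2111]
eef_rot: [-2.785, -1.453, -0.001]
force: [0.1, 0.9, -1.4]
gripper_width: 0.563
finger_force: 20.0
t 8.82 shift [-0.9  0.7  0.1] roll -0.1 tilt 0.001
```

```bash
python3 -m creep '[{"translation":[0,0,0.5],"roll":0},{"translation":[0,0,0.5],"roll":0},{"translation":[0,0,0.5],"roll":0},{"translation":[0,0,0.5],"roll":0},{"translation":[0,0,0.5],"roll":0},{"translation":[0,0,0.5],"roll":0},{"translation":[0,0,0.5],"roll":0}]' 87; python3 -m creep '[{"translation":[0,0,-15],"roll":0},{"translation":[0,0,-45],"roll":0},{"translation":[0,0,-85],"roll":0},{"translation":[0,0,-120],"roll":0},{"translation":[0,0,-120],"roll":0}]';  python3 - <<'E'
from h import *
go(*J["wide"],.17,YF)
E
```

```text
t: 9.7
tcp_pos: [0.5771, 0.3652, 0.2103]
eef_rot: [2.785, 1.453, 0.0]
force: [0.3, 0.3, -0.9]
gripper_width: 0.992
finger_force: 0.0
t: 10.32
tcp_pos: [0.5782, 0.3656, 0.3357]
eef_rot: [-2.784, -1.452, -0.013]
force: [0.0, -0.7, 0.0]
gripper_width: 0.997
finger_force: 0.0
t 10.32 shift [-434.   110.9   -1.5] roll -11.7 tilt 0.009
```

```bash
python3 -m creep '[{"translation":[-50,13,0],"roll":-1},{"translation":[-105,27,0],"roll":-3},{"translation":[-160,41,0],"roll":-4},{"translation":[-215,55,0],"roll":-6},{"translation":[-270,69,0],"roll":-7},{"translation":[-325,83,0],"roll":-9},{"translation":[-380,97,0],"roll":-10},{"translation":[-420,107,0],"roll":-11},{"translation":[-434,111,-1],"roll":-11.7},{"translation":[-434,111,-1],"roll":-11.7}]'; python3 -m creep '[{"translation":[0,0,0],"roll":0}]'
python3 - <<'E'
from h import *
go(*J["wide"],.046,YF)
E
```

```text
t: 11.58
tcp_pos: [0.4197, -0.0543, 0.3314]
eef_rot: [-2.624, -1.727, -0.002]
force: [-0.3, 0.6, -0.9]
gripper_width: 0.999
finger_force: 0.0
t: 11.7
tcp_pos: [0.4203, -0.0527, 0.3313]
eef_rot: [2.621, 1.732, 0.0]
force: [0.0, 0.4, -0.5]
gripper_width: 0.996
finger_force: 0.0
t 11.70 shift [ -0.8   0.8 121.3] roll 0.2 tilt 0.000
```

```bash
python3 -m creep '[{"translation":[-1,1,20],"roll":0},{"translation":[-1,1,50],"roll":0},{"translation":[-1,1,75],"roll":0},{"translation":[-1,1,95],"roll":0},{"translation":[-1,1,110],"roll":0},{"translation":[-1,1,118],"roll":0},{"translation":[-1,1,121],"roll":0},{"translation":[-1,1,121],"roll":0}]'; python3 -m creep '[{"translation":[0,0,0],"roll":0},{"translation":[0,0,0],"roll":0},{"translation":[0,0,0],"roll":0},{"translation":[0,0,0],"roll":0},{"translation":[0,0,0],"roll":0},{"translation":[0,0,0],"roll":0},{"translation":[0,0,0],"roll":0},{"translation":[0,0,0],"roll":0}]' 30 20; python3 -m creep '[{"translation":[0,0,-10],"roll":0},{"translation":[0,0,-30],"roll":0},{"translation":[0,0,-60],"roll":0},{"translation":[0,0,-90],"roll":0},{"translation":[0,0,-115],"roll":0},{"translation":[0,0,-125],"roll":0},{"translation":[0,0,-125],"roll":0}]'
python3 - <<'E'
from h import *
go(*E["wide"],.17,YE)
E
```

```text
t: 12.7
tcp_pos: [0.4206, -0.0554, 0.2105]
eef_rot: [2.623, 1.729, 0.001]
force: [-0.1, -0.4, 0.2]
gripper_width: 0.999
finger_force: 0.0
t: 13.7
tcp_pos: [0.4204, -0.0555, 0.2103]
eef_rot: [2.623, 1.729, 0.0]
force: [0.3, -0.7, 0.6]
gripper_width: 0.586
finger_force: 20.0
t: 14.58
tcp_pos: [0.4203, -0.0556, 0.3355]
eef_rot: [2.623, 1.729, 0.001]
force: [0.1, 0.0, -1.8]
gripper_width: 0.587
finger_force: 20.0
t 14.57 shift [379.  -35.3   1.8] roll 11.6 tilt 0.001
```

```bash
python3 -m creep '[{"translation":[25,-2,0],"roll":1},{"translation":[75,-7,0],"roll":3},{"translation":[125,-11,0],"roll":4},{"translation":[175,-16,0],"roll":6},{"translation":[225,-21,0],"roll":7},{"translation":[275,-25,0],"roll":9},{"translation":[325,-30,0],"roll":10},{"translation":[360,-33,0],"roll":11},{"translation":[379,-35,0],"roll":11.6},{"translation":[379,-35,0],"roll":11.6}]'; python3 -m creep '[{"translation":[0,0,0],"roll":0},{"translation":[0,0,0],"roll":0}]'
python3 - <<'E'
from h import *
go(*E["wide"],.043,YE)
E
```

```text
t: 15.82
tcp_pos: [0.5371, 0.3072, 0.3339]
eef_rot: [2.783, 1.457, -0.004]
force: [0.5, 0.1, -0.1]
gripper_width: 0.583
finger_force: 20.0
t: 16.08
tcp_pos: [0.5377, 0.3048, 0.3355]
eef_rot: [2.785, 1.452, -0.0]
force: [-0.8, 0.6, -0.9]
gripper_width: 0.586
finger_force: 20.0
t 16.07 shift [  1.3  -1.5 128.5] roll -0.1 tilt 0.000
```

```bash
python3 -m creep '[{"translation":[1,-1.5,15],"roll":0},{"translation":[1,-1.5,45],"roll":0},{"translation":[1,-1.5,70],"roll":0},{"translation":[1,-1.5,90],"roll":0},{"translation":[1,-1.5,105],"roll":0},{"translation":[1,-1.5,115],"roll":0},{"translation":[1,-1.5,122],"roll":0},{"translation":[1,-1.5,126],"roll":0},{"translation":[1,-1.5,128.5],"roll":0},{"translation":[1,-1.5,128.5],"roll":0}]'; python3 -m creep '[{"translation":[0,0,0],"roll":0},{"translation":[0,0,0],"roll":0},{"translation":[0,0,0],"roll":0},{"translation":[0,0,0],"roll":0},{"translation":[0,0,0],"roll":0},{"translation":[0,0,0],"roll":0},{"translation":[0,0,0],"roll":0}]' 87; python3 -m creep '[{"translation":[0,0,-15],"roll":0},{"translation":[0,0,-45],"roll":0},{"translation":[0,0,-85],"roll":0},{"translation":[0,0,-124],"roll":0},{"translation":[0,0,-124],"roll":0}]';  python3 - <<'E'
from h import *
go(*J["short"],.17,YF)
E
```

```text
t: 17.32
tcp_pos: [0.5369, 0.3084, 0.207]
eef_rot: [-2.784, -1.455, -0.001]
force: [-0.0, -0.7, -1.8]
gripper_width: 0.583
finger_force: 20.0
t: 18.2
tcp_pos: [0.5368, 0.3083, 0.2068]
eef_rot: [-2.784, -1.455, -0.0]
force: [-0.3, 0.1, -0.6]
gripper_width: 0.999
finger_force: 0.0
t: 18.82
tcp_pos: [0.5381, 0.3087, 0.3362]
eef_rot: [-2.783, -1.455, -0.014]
force: [0.8, 1.0, -0.8]
gripper_width: 0.999
finger_force: 0.0
t 18.82 shift [-296.4   97.    -0. ] roll -11.6 tilt 0.009
```

```bash
python3 -m creep '[{"translation":[-40,13,0],"roll":-2},{"translation":[-90,29,0],"roll":-4},{"translation":[-140,46,0],"roll":-6},{"translation":[-190,62,0],"roll":-8},{"translation":[-240,79,0],"roll":-10},{"translation":[-280,92,0],"roll":-11},{"translation":[-296,97,0],"roll":-11.6},{"translation":[-296,97,0],"roll":-11.6},{"translation":[-296,97,0],"roll":-11.6}]'
python3 - <<'E'
from h import *
go(*J["short"],.042,YF)
E
```

```text
t: 19.95
tcp_pos: [0.4476, 0.0108, 0.3308]
eef_rot: [-2.622, -1.73, -0.001]
force: [-0.5, 0.8, 0.0]
gripper_width: 1.001
finger_force: 0.0
t 19.95 shift [ -0.5   1.1 124.8] roll 0.1 tilt 0.000
```

```bash
python3 -m creep '[{"translation":[0,1,20],"roll":0},{"translation":[0,1,50],"roll":0},{"translation":[0,1,75],"roll":0},{"translation":[0,1,95],"roll":0},{"translation":[0,1,110],"roll":0},{"translation":[0,1,120],"roll":0},{"translation":[0,1,125],"roll":0},{"translation":[0,1,125],"roll":0}]'; python3 -m creep '[{"translation":[0,0,0],"roll":0},{"translation":[0,0,0],"roll":0},{"translation":[0,0,0],"roll":0},{"translation":[0,0,0],"roll":0},{"translation":[0,0,0],"roll":0},{"translation":[0,0,0],"roll":0},{"translation":[0,0,0],"roll":0},{"translation":[0,0,0],"roll":0}]' 25 20; python3 -m creep '[{"translation":[0,0,-10],"roll":0},{"translation":[0,0,-30],"roll":0},{"translation":[0,0,-60],"roll":0},{"translation":[0,0,-90],"roll":0},{"translation":[0,0,-115],"roll":0},{"translation":[0,0,-125],"roll":0},{"translation":[0,0,-125],"roll":0}]'
python3 - <<'E'
from h import *
go(*E["short"],.17,YE)
E
```

```text
t: 20.95
tcp_pos: [0.4485, 0.0096, 0.2058]
eef_rot: [2.623, 1.729, 0.0]
force: [0.2, -0.7, -0.3]
gripper_width: 1.0
finger_force: 0.0
t: 21.95
tcp_pos: [0.4485, 0.0095, 0.2058]
eef_rot: [2.623, 1.729, 0.0]
force: [0.9, -1.1, 0.3]
gripper_width: 0.515
finger_force: 20.0
t: 22.82
tcp_pos: [0.4484, 0.0095, 0.3311]
eef_rot: [2.623, 1.729, 0.002]
force: [-0.1, 0.0, -2.4]
gripper_width: 0.519
finger_force: 20.0
t 22.82 shift [239.6 -49.6  -2.8] roll 11.6 tilt 0.001
```

```bash
python3 -m creep '[{"translation":[20,-4,0],"roll":1},{"translation":[60,-12,0],"roll":3},{"translation":[105,-22,0],"roll":5},{"translation":[150,-31,0],"roll":7},{"translation":[190,-39,0],"roll":9},{"translation":[220,-46,0],"roll":11},{"translation":[240,-50,0],"roll":11.6},{"translation":[240,-50,0],"roll":11.6},{"translation":[240,-50,0],"roll":11.6},{"translation":[240,-50,0],"roll":11.6}]'
python3 - <<'E'
from h import *
go(*E["short"],.0385,YE)
E
```

```text
t: 24.08
tcp_pos: [0.4972, 0.2482, 0.3308]
eef_rot: [2.785, 1.452, -0.0]
force: [0.2, -0.0, -1.3]
gripper_width: 0.517
finger_force: 20.0
t 24.07 shift [  0.9  -0.7 128.3] roll -0.1 tilt 0.000
```

```bash
python3 -m creep '[{"translation":[0,-1,15],"roll":0},{"translation":[0,-1,45],"roll":0},{"translation":[0,-1,70],"roll":0},{"translation":[0,-1,90],"roll":0},{"translation":[0,-1,105],"roll":0},{"translation":[0,-1,115],"roll":0},{"translation":[0,-1,122],"roll":0},{"translation":[0,-1,126],"roll":0},{"translation":[0,-1,128.5],"roll":0},{"translation":[0,-1,128.5],"roll":0}]'; python3 -m creep '[{"translation":[0,0,0],"roll":0},{"translation":[0,0,0],"roll":0},{"translation":[0,0,0],"roll":0},{"translation":[0,0,0],"roll":0},{"translation":[0,0,0],"roll":0},{"translation":[0,0,0],"roll":0},{"translation":[0,0,0],"roll":0}]' 87; python3 -m creep '[{"translation":[0,0,-15],"roll":0},{"translation":[0,0,-45],"roll":0},{"translation":[0,0,-85],"roll":0},{"translation":[0,0,-124],"roll":0},{"translation":[0,0,-124],"roll":0}]';  python3 - <<'E'
from h import *
go(*J["vial"],.17,YF)
E
```

```text
t: 25.32
tcp_pos: [0.4963, 0.2504, 0.2024]
eef_rot: [-2.784, -1.455, -0.001]
force: [0.2, 0.4, -1.1]
gripper_width: 0.521
finger_force: 20.0
t: 26.2
tcp_pos: [0.4962, 0.2503, 0.2023]
eef_rot: [2.784, 1.455, 0.0]
force: [-0.4, 0.2, -0.3]
gripper_width: 0.999
finger_force: 0.0
t: 26.82
tcp_pos: [0.4975, 0.2508, 0.3312]
eef_rot: [-2.783, -1.455, -0.013]
force: [0.6, 1.1, -0.6]
gripper_width: 1.002
finger_force: 0.0
t 26.82 shift [-157.7   83.3   -3.8] roll -11.5 tilt 0.009
```

```bash
python3 -m creep '[{"translation":[-25,13,0],"roll":-2},{"translation":[-65,34,0],"roll":-5},{"translation":[-105,55,0],"roll":-8},{"translation":[-140,74,0],"roll":-10},{"translation":[-158,83,0],"roll":-11.5},{"translation":[-158,83,0],"roll":-11.5},{"translation":[-158,83,0],"roll":-11.5},{"translation":[-158,83,0],"roll":-11.5}]' 60
python3 - <<'E'
from h import *
go(*J["vial"],.039,YF)
cv2.imwrite("pics/w3.png",env.snapshot("wrist"))
E
```

```text
t: 27.82
tcp_pos: [0.4742, 0.0746, 0.3262]
eef_rot: [-2.623, -1.729, 0.0]
force: [0.2, -1.1, 0.7]
gripper_width: 0.689
finger_force: 0.0
t 27.82 shift [ -0.1   1.8 123.2] roll 0.1 tilt 0.000
```

View pics/w3.png

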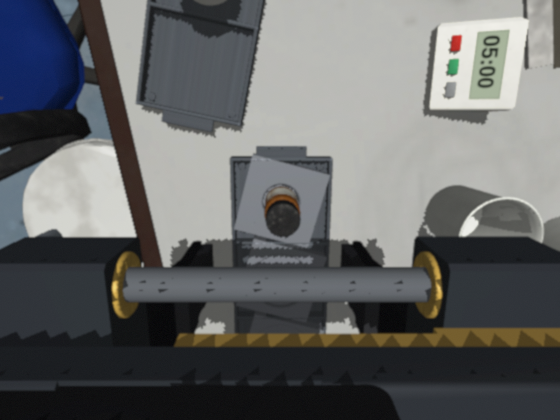

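The vial's cap sits at about (283,218), upright in its insert and between the fingers. The beaker at (500,225) is clear of the gripper.

```bash
python3 -m creep '[{"translation":[0,1.5,20],"roll":0},{"translation":[0,1.5,50],"roll":0},{"translation":[0,1.5,75],"roll":0},{"translation":[0,1.5,95],"roll":0},{"translation":[0,1.5,110],"roll":0},{"translation":[0,1.5,119],"roll":0},{"translation":[0,1.5,123],"roll":0},{"translation":[0,1.5,123],"roll":0}]'; python3 -m creep '[{"translation":[0,0,0],"roll":0},{"translation":[0,0,0],"roll":0},{"translation":[0,0,0],"roll":0},{"translation":[0,0,0],"roll":0},{"translation":[0,0,0],"roll":0},{"translation":[0,0,0],"roll":0},{"translation":[0,0,0],"roll":0},{"translation":[0,0,0],"roll":0}]' 10 15; python3 -m creep '[{"translation":[0,0,-10],"roll":0},{"translation":[0,0,-30],"roll":0},{"translation":[0,0,-60],"roll":0},{"translation":[0,0,-90],"roll":0},{"translation":[0,0,-115],"roll":0},{"translation":[0,0,-125],"roll":0},{"translation":[0,0,-125],"roll":0}]'
python3 - <<'E'
from h import *
go(*E["vial"],.17,YE)
E
```

```text
t: 28.88
tcp_pos: [0.4757, 0.0727, 0.2035]
eef_rot: [2.624, 1.727, 0.001]
force: [-0.3, -0.1, 0.8]
gripper_width: 0.69
finger_force: 0.0
t: 29.88
tcp_pos: [0.4756, 0.0726, 0.2033]
eef_rot: [2.624, 1.727, 0.0]
force: [-0.2, -0.4, 2.0]
gripper_width: 0.289
finger_force: 15.0
t: 30.75
tcp_pos: [0.4756, 0.0727, 0.3287]
eef_rot: [2.624, 1.727, 0.002]
force: [-0.5, -0.2, -1.5]
gripper_width: 0.289
finger_force: 15.0
t 30.75 shift [102.2 -64.   -5.3] roll 11.5 tilt 0.001
```

```bash
python3 -m creep '[{"translation":[15,-9,0],"roll":2},{"translation":[40,-25,0],"roll":5},{"translation":[70,-44,0],"roll":8},{"translation":[92,-58,0],"roll":10},{"translation":[102,-64,0],"roll":11.5},{"translation":[102,-64,0],"roll":11.5},{"translation":[102,-64,0],"roll":11.5},{"translation":[102,-64,0],"roll":11.5}]'
python3 - <<'E'
from h import *
go(*E["vial"],.0358,YE)
E
```

```text
t: 31.75
tcp_pos: [0.4573, 0.1907, 0.328]
eef_rot: [2.785, 1.454, -0.001]
force: [-0.6, 0.4, -0.6]
gripper_width: 0.29
finger_force: 15.0
t 31.75 shift [  0.9  -0.7 128.2] roll -0.0 tilt 0.001
```

```bash
python3 -m creep '[{"translation":[0,-1,15],"roll":0},{"translation":[0,-1,45],"roll":0},{"translation":[0,-1,70],"roll":0},{"translation":[0,-1,90],"roll":0},{"translation":[0,-1,105],"roll":0},{"translation":[0,-1,115],"roll":0},{"translation":[0,-1,122],"roll":0},{"translation":[0,-1,126],"roll":0},{"translation":[0,-1,128],"roll":0},{"translation":[0,-1,128],"roll":0}]'; python3 -m creep '[{"translation":[0,0,0],"roll":0},{"translation":[0,0,0],"roll":0},{"translation":[0,0,0],"roll":0},{"translation":[0,0,0],"roll":0},{"translation":[0,0,0],"roll":0},{"translation":[0,0,0],"roll":0}]' 60; python3 -m creep '[{"translation":[0,0,-15],"roll":0},{"translation":[0,0,-45],"roll":0},{"translation":[0,0,-85],"roll":0},{"translation":[0,0,-135],"roll":0},{"translation":[0,0,-180],"roll":0},{"translation":[-60,0,-180],"roll":0},{"translation":[-120,0,-180],"roll":0},{"translation":[-180,0,-180],"roll":0},{"translation":[-180,0,-180],"roll":0},{"translation":[-180,0,-180],"roll":0}]';  python3 - <<'E'
from h import *
print(env.get_obs()["tcp_pos"])
im=env.snapshot("top"); cv2.imwrite("pics/top9.png",cv2.resize(im[120:280,110:390],None,fx=2.8,fy=2.8))
cv2.imwrite("pics/scene9.png",cv2.resize(env.snapshot("scene")[120:340,180:400],None,fx=2.5,fy=2.5))
E
```

```text
t: 33.0
tcp_pos: [0.4564, 0.1923, 0.2005]
eef_rot: [-2.784, -1.455, -0.001]
force: [0.1, -0.4, -1.1]
gripper_width: 0.293
finger_force: 15.0
t: 33.75
tcp_pos: [0.4563, 0.1922, 0.2003]
eef_rot: [-2.784, -1.455, -0.0]
force: [-0.6, 0.7, -0.4]
gripper_width: 0.687
finger_force: 0.0
t: 35.0
tcp_pos: [0.354, 0.0435, 0.3805]
eef_rot: [2.785, 1.452, -0.002]
force: [1.0, -0.1, -0.2]
gripper_width: 0.69
finger_force: 0.0
[0.354  0.0435 0.3805]
```

View pics/top9.png

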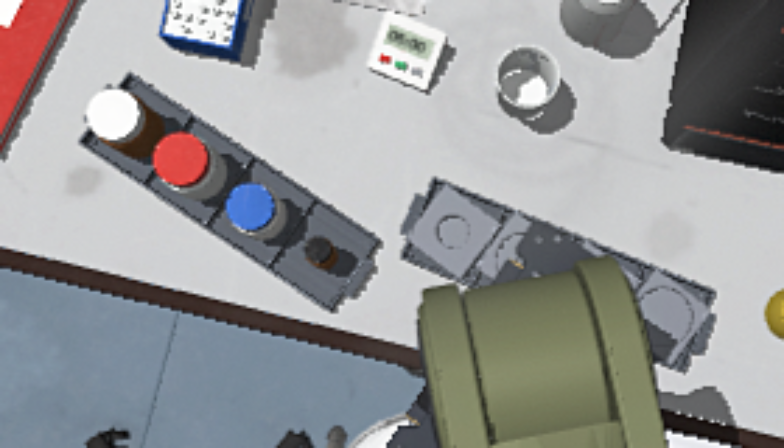

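View pics/scene9.png

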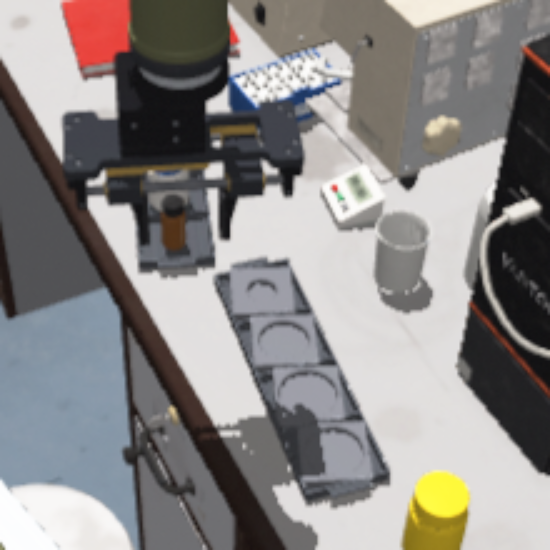

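The crop shows four upright jars, one per compartment: caps at tall (115,113), wide (181,160), short (250,207) and vial (319,251). I'll check their positions in the tray frame.

Run:
```python
from h import *
ex=np.array([np.cos(YE),np.sin(YE)])
for n,u,v,z in(("tall",115,113,.089),("wide",181,160,.084),("short",250,207,.074),("vial",319,251,.066)):
    d=ray("top",(110+u/2.8,120+v/2.8),z)[:2]-C0; print(n,"x %.4f y %.4f"%(d@ex,d@ey))
print(env.get_obs()["force"])
```

```text
tall x -0.0005 y 0.1037
wide x -0.0027 y 0.0344
short x -0.0033 y -0.0363
vial x -0.0017 y -0.1069
[0.5931 0.4573 0.132 ]
```

All four are within 4 mm of the compartment centres, so I'm handing in.

```bash
python3 -c "
from cell import env
print(env.close_job())"
```

```text
the job is handed in; nothing more can be done
None
```

The job is handed in after about 35 s of robot time: all four jars stand upright in reverse order in the second tray, within 4 mm of their compartment centres by the top camera, though the hand-in returned no verdict.

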